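# Fit the mini centrifuge rotor and pull-test its latch

### The arm

A 6-joint arm with a two-finger parallel gripper is mounted at the origin on the work surface. World frame = base frame: x ahead of the robot, y to its left, z up, the work surface at z = 0. Lengths are in m, angles in rad, forces in N, time in s.
With the tool pointing down it reaches from about 0.35 to 0.8 m from the base axis. Payload 7.3 kg.
Tool frame: the origin (TCP) lies at the very end of the fingers, on their centre line; the grasp point (between the pads) lies 19 mm behind it (arm.pinch_z is the distance from the TCP to the grasp point, in m); z points along the fingers, y is the line along which they close (so a half turn about z gives the same grasp; the last joint's range is limited). The gripper opens to 85 mm and grips with 20 to 120 N. Pads are 22 mm wide; open, the fingers measure 114 mm over their backs; the gripper's body (76 mm by 85 mm) begins 54 mm behind the grasp point. The pads swing forward as they close: fully open they stand 13 mm farther back than shut.
Start: joints at [1.082, 0.342, 1.524, -0, 1.275, -0.146], TCP at [0.176, 0.494, 0.231] pointing down, gripper open.
Joint ranges: [-2.53, 2.53], [-0.77, 2.02], [0.04, 2.7], [-1, 4.14], [0.28, 2.66], [-3.11, 3.11]. Speed limits (rad/s): [2.57, 2.57, 3.14, 3.14, 3.14, 3.14].

### API

Orientations are given as a rotation vector (axis times angle).
In Python, from cell import sensors, vision, job, arm gives the robot as it stands.
- The arm moves only by the shell command python3 -m jog 'ROWS' [FORCE]. ROWS is text: rows parted by semicolons, each of 7 numbers parted by spaces: the shift along the tool's x, y, z in mm, then the turn, a rotation vector about the tool's x, y, z in degrees, then the opening, from 0 (shut) to 1 (fully open). In form: dx dy dz wx wy wz grip; .... A call has 1 to 12 rows; each row is the pose to reach, as a shift and turn from the pose commanded when the call began, along the tool's axes at that moment; what a row does not reach only later rows make up. A row lasts 1/10 s, in which the tool goes at most 50 mm and 8.59 degrees, less where a joint would pass 70% of its speed; a pose out of reach is approached as far as the arm can. A call with a gripper value outside its range is refused whole. The fingers move at their own pace and stop on an object; FORCE is the grip in N (left out, the last holds). Time passes only in rows, so rows that repeat a pose let the fingers close. It gives the time, the measured TCP pose, the force, the opening and the grip force at its end, in the units of the state.
- sensors.state(): the state, without advancing time (a new reading comes with each control period).
- vision.camera(name): name is "side" or "top"; returns (picture, depth): 420x560x3 uint8, red, green, blue; 420x560 float32, m along the optical axis (not along the pixel's ray), 0 where there is no reading.
- vision.camera_model(name): a dict with "intrinsics" (3x3 intrinsics, pixels), "eye" and "rotation" of the camera in the world. Camera axes: x right, y down, z forward; pixel columns grow to the right and rows downward; lengths in m; the calibration is good to about 2 mm. A picture is of the moment at which its call begins. camera_model takes no time and is no camera call.
- job.finish_job(): hands the job in; it is judged then, once.
The state is a dict: "clock": time; "q": joint angles; "joint_velocities": joint speeds; "joint_efforts": joint torques, N m; "tool_pos": TCP position; "tcp_rot": TCP orientation; "force": force on the tool from outside, world axes, zero at the start; "wrist_torque": the same for the moment, N m; "width": finger opening in m; "gripper_force": force on a finger pad.
Only numpy, scipy, OpenCV 4.12 (cv2) and the standard library are available. Lean on these libraries where they do the work, as an engineer would, in place of code of your own. Each camera call takes 0.05 s, during which the arm holds its last target. There are 200 camera calls.

### The job

Put the round eight-hole tube rotor onto the spindle of the open mini centrifuge and press it straight down until it snaps past the spring plungers and sits fully home, gently enough that it never bumps or leans on the drive flange with more than 70 N. Then prove that it has latched: pull straight up on its knob with a slowly rising force to about 12 N, hold it there for about half a second, and never pull harder than 18 N. After that let it settle back, let go, and leave the rotor seated level and everything else on the bench where it was.

Things in the scene. Friction and masses are not known exactly. Their poses are not given: they have to be found in the camera images.
- tube_rotor: the wanted rotor: a round grey plastic cone, 94 mm wide at its base, 68 mm at its top face, 32 mm high, eight round tube holes in its sloping side; on top a plain gripping knob 24 mm thick, from 32 to 67 mm above the underside. 80 to 145 g, loose, left or right of the centrifuge. Origin: centre of its flat underside, z up its axis. A bore in the underside, 21 mm wide at its snap rib, takes the spindle
- centrifuge: white mini centrifuge, fixed: housing 150 x 150 x 80 mm high, console in front (-x) to 112 mm from the axis; round open bowl 118 mm wide, floor 40 mm above the bench. Origin: on the bench under the spindle axis; x points from console to lid. The clear lid, 150 mm wide, stands open, hinged 88 mm behind the axis along y, top 225 mm up: fingers that close along this y keep the gripper clear of it
- home (a point): point on the spindle axis at the top of the drive flange (a 44 mm disc with a rubber face, in the bowl), 52 mm above the bench: the rotor's origin lies here when it is fully home, its underside flat on the flange
- spindle: upright steel spindle in the middle of the bowl, 18 mm thick, rising 20 mm from the drive flange, nose tapered (the rotor's bore has 1.5 mm play all round it). Origin: on the axis at the top of the flange, z up
- plungers (a point): centre of four spring plungers, round noses standing out of the spindle to 14 mm from its axis, 10 mm above the flange. Going down, the rotor meets them 10 mm above home, needs a push rising to 16 N at 6.5 mm above home, then snaps down onto the flange with a jolt (50 N when fed at 12 mm/s). Pulled up when latched, it lifts 0.5 mm freely, resists with about 10 N per mm, springs off at about 21 N
- strip_rotor: the other rotor, for strips of small tubes: same grey plastic, same knob, but a square base 82 mm across with a long slot in each of its four sloping sides; loose on the bench; not wanted now
- tube_rack: white rack 66 x 200 mm with glass test tubes, 97 mm high, loose; a bystander. Origin: centre of its underside
- photometer: black hand-held photometer 70 x 165 mm, 40 mm high, loose; a bystander. Origin: centre of its underside
- buffer_bottle: white plastic bottle 60 mm thick, 150 mm high, loose; a bystander. Origin: centre of its underside
- pipette: hand pipette lying flat, 280 mm long, 30 mm high, loose; a bystander. Origin: under its middle
- vial: small capped sample vial 26 mm thick, 50 mm high, loose; a bystander. Origin: centre of its underside
- tip_box: grey box of pipette tips 85 x 122 mm, 53 mm high, loose; a bystander. Origin: centre of its underside

How it is judged:
By the outcome, as a careful person would: the job done as asked, in the order asked, and still so for the second after the job is handed in, with the robot touching nothing.
It also fails if it takes over 51 s, if anything falls off the work surface, if the arm or the gripper's body presses on something with over 40 N, if the wrist force passes 120 N, or if a joint passes its speed limit or range.

## Working session

There is one attempt and no reset: what is moved stays moved. The work goes in short steps, Python scripts to look and compute and a shell command to move; the robot and the scene stay as the last step left them, time stands still between calls to the robot, and variables do not carry over. Pictures are saved under pics/ and viewed, at most 10 in all, crops included, and the job is handed in when it is done.

```bash
ls; mkdir -p pics; cat > h.py <<'E'
import numpy as np, cv2
from cell import sensors, vision, job, arm
def snap(n):
    p,d=vision.camera(n); m=vision.camera_model(n)
    K=np.array(m["intrinsics"]);R=np.array(m["rotation"]);e=np.array(m["eye"])
    v,u=np.mgrid[:420,:560]
    ray=np.stack([(u-K[0,2])/K[0,0],(v-K[1,2])/K[1,1],np.ones_like(u,float)],-1)
    W=e+(ray*d[...,None])@R.T
    return p,d,W,K,R,e
E
python3 - <<'E'
from h import *
for n in("top","side"):
    p,d,W,K,R,e=snap(n)
    cv2.imwrite(f"pics/{n}0.png",p[...,::-1]); np.savez(f"{n}0.npz",p=p,d=d,W=W)
    print(n,e,K[0,0],R.tolist())
print(sensors.state())
E
```

```text
picsTraceback (most recent call last):
  File "<stdin>", line 3, in <module>
  File "h.py", line 8, in snap
    W=e+(ray*d[...,None])@R.T
      ~^~~~~~~~~~~~~~~~~~~~~~
ValueError: operands could not be broadcast together with shapes (3,) (420,560)
```

```bash
sed -i 's/R=np.array(m\["rotation"\])/R=cv2.Rodrigues(np.array(m["rotation"],float))[0]/' h.py
python3 - <<'E'
from h import *
for n in("top","side"):
    print(vision.camera_model(n))
    p,d,W,K,R,e=snap(n)
    cv2.imwrite(f"pics/{n}0.png",p[...,::-1]); np.savez(f"{n}0.npz",p=p,d=d,W=W)
    print(n,e,K[0,0],R.round(3).tolist(), W[300,280],W[350,100])
print(sensors.state())
E
```

```text
{'intrinsics': array([[412.90530785,   0.        , 280.91841553],
       [  0.        , 412.90530785, 199.62086875],
       [  0.        ,   0.        ,   1.        ]]), 'eye': array([ 0.46186525, -0.01726062,  1.23838331]), 'rotation': array([-2.21571302,  2.18294946, -0.06890635])}
top [ 0.46186525 -0.01726062  1.23838331] 412.90530785326774 [[0.015, -0.998, 0.053], [-1.0, -0.015, -0.009], [0.01, -0.053, -0.999]] [ 0.22875792 -0.03060484 -0.00319367] [ 7.76045279e-02  4.95399185e-01 -4.77030744e-05]
{'intrinsics': array([[491.40354707,   0.        , 278.57079997],
       [  0.        , 491.40354707, 210.13661425],
       [  0.        ,   0.        ,   1.        ]]), 'eye': array([ 0.01710857, -0.75719633,  0.94334358]), 'rotation': array([-2.23003247,  0.72475732, -0.3091146 ])}
side [ 0.01710857 -0.75719633  0.94334358] 491.4035470729328 [[0.81, -0.403, 0.426], [-0.587, -0.553, 0.592], [-0.004, -0.729, -0.684]] [ 4.26185220e-01 -1.92419499e-01 -1.65904902e-04] [ 0.03459663 -0.08087081  0.01404534]
{'clock': 0.15, 'q': array([ 1.08199943e+00,  3.42518011e-01,  1.52480392e+00,  2.54600273e-05,
        1.27539233e+00, -1.45982205e-01]), 'joint_velocities': array([ 0.00095797, -0.00259745, -0.00253139,  0.00094992,  0.00192764,
       -0.00014893]), 'joint_efforts': array([ 1.78796428e-03, -4.33906031e+01, -2.46148771e+01, -2.66182478e-04,
        5.76474777e-03,  5.30656155e-05]), 'tool_pos': array([0.17629364, 0.49419676, 0.23080659]), 'tcp_rot': array([-5.35806837e-01, -3.09518466e+00,  1.66167589e-03]), 'force': array([ 0.18641416,  0.4650983 , -0.73282398]), 'wrist_torque': array([-0.05000873, -0.03662147,  0.02891152]), 'gripper_force': 0.0, 'width': 0.0854367466331904}
```

View pics/top0.png

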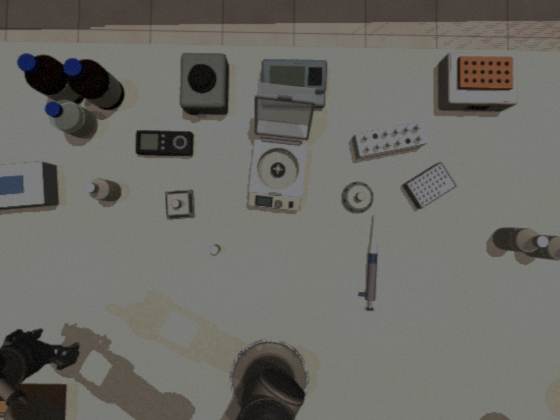

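View pics/side0.png

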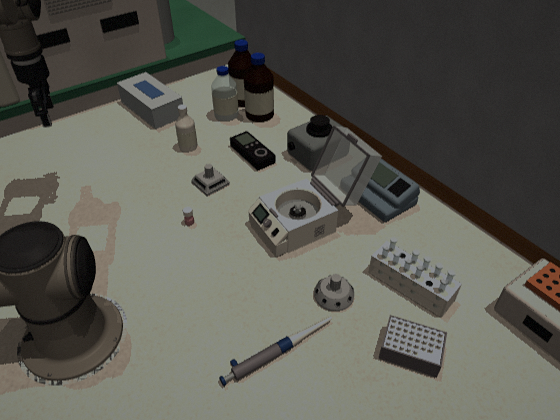

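The top view shows the round rotor at about (358,197), the strip rotor at (179,204) and the spindle at (278,170), with the lid behind it at +x. The side view confirms the round rotor at (334,292) and the bowl at (298,208).

```bash
cat > m.py <<'E'
from h import *
def circ(P):  # algebraic circle fit
    A=np.c_[2*P,np.ones(len(P))]; s=np.linalg.lstsq(A,(P**2).sum(1),rcond=None)[0]
    return s[:2],np.sqrt(s[2]+s[:2]@s[:2])
def box(W,c,r): return np.hypot(W[...,0]-c[0],W[...,1]-c[1])<r
E
python3 - <<'E'
from m import *
for n in("top","side"):
    z=np.load(n+"0.npz");W=z["W"];d=z["d"]>0;Z=W[...,2]
    c0=W[197,358,:2] if n=="top" else c0
    print(n,"bench z near",np.median(Z[d&box(W,c0,.09)&~box(W,c0,.06)]))
    k=d&box(W,c0,.05)&(Z>.055); print("knob",k.sum(),W[k].mean(0),np.percentile(Z[k],95),W[k].min(0),W[k].max(0))
    k=d&box(W,c0,.07)&(Z>.006)
    P=W[k][:,:2].astype(np.float32);(c,r)=cv2.minEnclosingCircle(P);print("base",c,r)
    k=d&box(W,c0,.05)&(Z>.027)&(Z<.037);print("topface",cv2.minEnclosingCircle(W[k][:,:2].astype(np.float32)))
    s0=W[170,278,:2] if n=="top" else s0
    k=d&box(W,s0,.03)&(Z>.064)&(Z<.08);print("spindle",k.sum(),W[k].mean(0),Z[k].max() if k.sum() else 0, W[k].min(0),W[k].max(0))
    k=d&box(W,s0,.052)&(Z>.03)&(Z<.046);print("floor",k.sum(),W[k].mean(0))
    k=d&box(W,s0,.085)&(Z>.074)&(Z<.086)
    H=W[k][:,:2].astype(np.float32);print("house",k.sum(),W[k].mean(0),cv2.minAreaRect(H))
    # bowl rim: housing-top points nearest axis per angle
    a=np.arctan2(*(H-s0).T[::-1]);rr=np.hypot(*(H-s0).T);b=((a+np.pi)/(2*np.pi)*48).astype(int)%48
    Q=np.array([H[b==i][np.argmin(rr[b==i])] for i in range(48) if (b==i).any()]);Q=Q[np.hypot(*(Q-s0).T)<.068]
    print("rim",len(Q),circ(Q))
    k=d&box(W,s0,.22)&(Z>.15)&(Z<.23)&(W[...,0]>s0[0]+.03);print("lid",k.sum(),W[k].mean(0),cv2.minAreaRect(W[k][:,:2].astype(np.float32)))
E
```

```text
top bench z near 0.0004293937182124896
knob 62 [ 0.53842673 -0.2536848   0.06622469] 0.0703513961418357 [ 0.52670049 -0.26533406  0.0557656 ] [ 0.54950538 -0.24285773  0.07121611]
base (0.5277661085128784, -0.24717813730239868) 0.06380560994148254
topface ((0.5378516316413879, -0.2539393901824951), 0.04116528481245041)
spindle 35 [ 0.61138575 -0.01527004  0.06969424] 0.0753983021821647 [ 0.59954672 -0.02440913  0.06400919] [ 0.62291887 -0.00438946  0.0753983 ]
floor 779 [ 0.6066042  -0.01933736  0.04106923]
house 1309 [ 0.60465348 -0.01822324  0.08008013] ((0.6078130006790161, -0.015468232333660126), (0.15024159848690033, 0.16928644478321075), 84.42098999023438)
rim 48 (array([ 0.61201585, -0.0159902 ]), np.float64(0.057416834847450374))
lid 1053 [ 0.78137126 -0.03145934  0.21085032] ((0.7708780765533447, -0.03155510872602463), (0.15118272602558136, 0.07920773327350616), 84.56484985351562)
side bench z near -0.0008652101546909874
knob 94 [ 0.53407479 -0.25776514  0.06420148] 0.06829193641027484 [ 0.52393797 -0.26831896  0.05506104] [ 0.5474741  -0.24479893  0.06946194]
base (0.5340388417243958, -0.25804799795150757) 0.04656067118048668
topface ((0.5331301093101501, -0.25863736867904663), 0.04038454592227936)
spindle 31 [ 0.60865976 -0.01954428  0.06788528] 0.07263834404598213 [ 0.60161904 -0.02827416  0.06426284] [ 0.62052843 -0.01088524  0.07263834]
floor 324 [ 0.61887512 -0.00562493  0.04032821]
house 1168 [ 0.60553709 -0.02074226  0.07894607] ((0.6082051992416382, -0.01708788424730301), (0.15499718487262726, 0.16800516843795776), 84.43470001220703)
rim 48 (array([ 0.60941146, -0.01903603]), np.float64(0.05935528439765954))
lid 1412 [ 0.77434452 -0.03379601  0.18680005] ((0.768134593963623, -0.033111199736595154), (0.1558767855167389, 0.08040819317102432), 84.3656997680664)
```

```bash
python3 - <<'E'
import cv2,numpy as np
p=cv2.imread("pics/top0.png");a=cv2.resize(p[120:225,235:400],None,fx=4.8,fy=4.8,interpolation=cv2.INTER_CUBIC);cv2.imwrite("pics/crop1.png",cv2.convertScaleAbs(a,alpha=1.3))
E
```

```text
(no output)
```

View pics/crop1.png

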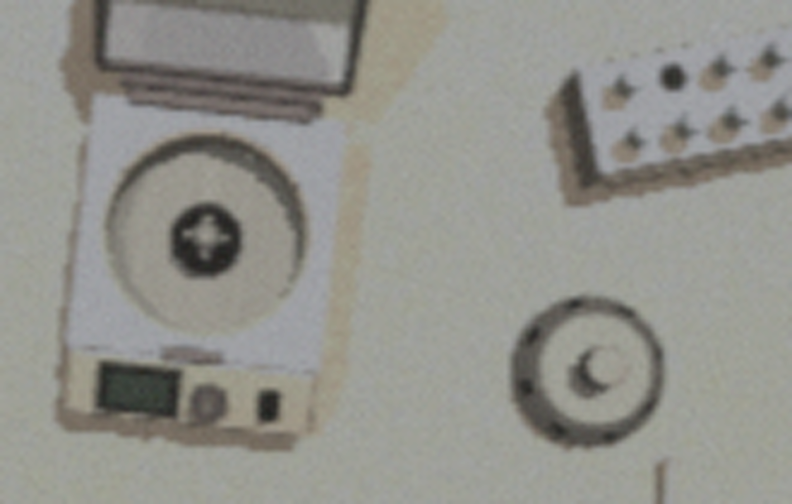

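The crop puts the bowl at (206,235) with the console below it, so the housing is yawed about -5.5°. The rotor knob is at (600,365) in the crop. I'll set out above the rotor now.

```bash
cat > to.py <<'E'
import sys
from m import *
x,y,z,a=map(float,sys.argv[1:]); s=sensors.state()
R=cv2.Rodrigues(np.array(s["tcp_rot"]))[0]; a=np.radians(a)  # a: world angle of tool y
ty=np.array([np.cos(a),np.sin(a),0]);tz=np.array([0,0,-1.]);T=np.c_[np.cross(ty,tz),ty,tz]
print("shift",((R.T@(np.array([x,y,z])-s["tool_pos"]))*1000).round(1),"turn",np.degrees(cv2.Rodrigues(R.T@T)[0].ravel()).round(2))
print("at",s["tool_pos"].round(4),"force",s["force"].round(1),"width",round(s["width"],4),"t",s["clock"])
E
python3 to.py 0.536 -0.256 0.2 84.5
python3 -m jog '-50 -50 0 0 0 -4 1; -90 -90 0 0 0 -8 1; -130 -130 0 0 0 -12 1; -170 -170 0 0 0 -14 1; -205 -205 0 0 0 -14 1; -240 -240 0 0 0 -14 1; -275 -275 0 0 0 -14 1; -310 -310 0 0 0 -14 1; -345 -345 0 0 0 -14 1; -380 -380 0 0 0 -14 1; -415 -415 0 0 0 -14 1; -450 -450 0 0 0 -14 1'
python3 to.py 0.536 -0.256 0.16 84.5
```

```text
shift [-591.  -585.6   31.3] turn [ -0.06  -0.02 -14.14]
at [0.1763 0.4942 0.2308] force [ 0.2  0.5 -0.7] width 0.0854 t 0.15
clock: 1.35
tool_pos: [0.4338, -0.0498, 0.2313]
tcp_rot: [0.155, 3.138, 0.0]
force: [0.5, 0.3, -0.3]
width: 0.0856
gripper_force: 0.0
shift [-122.1 -195.1   71.3] turn [ 0.01  0.01 -0.17]
at [ 0.4338 -0.0498  0.2313] force [ 0.5  0.3 -0.3] width 0.0856 t 1.35
```

```bash
python3 -m jog '0 0 0 0 0 0 1; 0 0 0 0 0 0 1' | head -2
python3 to.py 0.536 -0.256 0.16 84.5
```

```text
clock: 1.55
tool_pos: [0.4333, -0.0486, 0.2307]
shift [-123.3 -196.    70.4] turn [ 0.03 -0.08 -0.3 ]
at [ 0.4333 -0.0486  0.2307] force [-0.5  0.2  0.2] width 0.0855 t 1.55
```

```bash
python3 -m jog '-15 -25 8 0 0 0 1; -35 -55 20 0 0 0 1; -55 -90 32 0 0 0 1; -78 -125 44 0 0 0 1; -100 -160 56 0 0 0 1; -115 -184 66 0 0 0 1; -123 -196 70 0 0 0 1; -123 -196 70 0 0 0 1; -123 -196 70 0 0 0 1' | head -2
python3 to.py 0.536 -0.256 0.038 84.5
python3 - <<'E'
from h import *
p=snap("side")[0];q=snap("top")[0]
a=np.hstack([cv2.resize(x,None,fx=2.3,fy=2.3,interpolation=cv2.INTER_CUBIC) for x in(p[150:340,250:420],q[130:320,285:455])])
cv2.imwrite("pics/pre.png",a[...,::-1])
E
```

```text
clock: 2.45
tool_pos: [0.5363, -0.2531, 0.1616]
shift [ -0.   -3.  123.6] turn [ 0.05 -0.03 -0.07]
at [ 0.5363 -0.2531  0.1616] force [-0.5 -0.1  0.2] width 0.0859 t 2.45
```

View pics/pre.png

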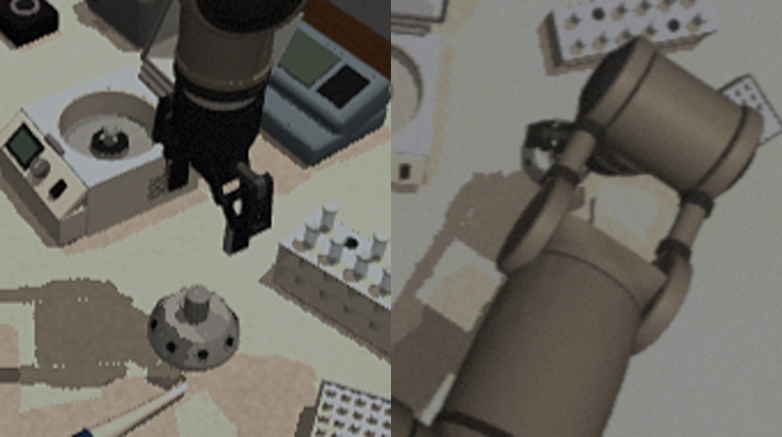

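The side view (left half) shows the fingers straddling the knob, at about (200,300), in y. In the top view (right half) the wrist hides the rotor. I'll descend, then grip.

```bash
python3 -m jog '0 -2 20 0 0 0 1; 0 -2 50 0 0 0 1; 0 -2 80 0 0 0 1; 0 -2 100 0 0 0 1; 0 -2 110 0 0 0 1; 0 -2 118 0 0 0 1; 0 -2 122 0 0 0 1; 0 -2 122 0 0 0 1; 0 -2 122 0 0 0 1' 
python3 to.py 0.536 -0.256 0.038 84.5
python3 - <<'E'
from h import *
p=snap("side")[0]
cv2.imwrite("pics/pre2.png",cv2.resize(p[220:340,260:420],None,fx=4,fy=4,interpolation=cv2.INTER_CUBIC)[...,::-1])
E
```

```text
clock: 3.45
tool_pos: [0.5369, -0.2571, 0.0402]
tcp_rot: [0.154, 3.136, -0.001]
force: [0.2, 0.0, -1.4]
width: 0.0855
gripper_force: 0.0
shift [1.  1.  2.2] turn [-0.04  0.08 -0.14]
at [ 0.5369 -0.2571  0.0402] force [ 0.2  0.  -1.4] width 0.0855 t 3.45
```

View pics/pre2.png

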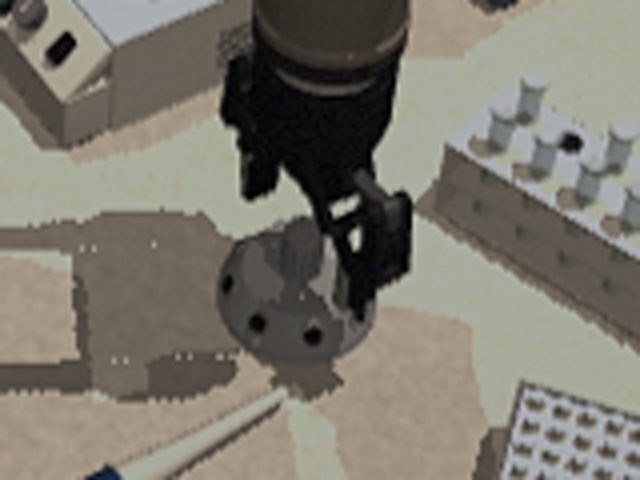

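The open fingers sit on either side of the knob, at about (300,240), and are clear of the cone. The pipette tip at (290,395) is clear too. Closing now.

```bash
python3 -m jog '0 0 0 0 0 0 0.6; 0 0 0 0 0 0 0.35; 0 0 0 0 0 0 0.3; 0 0 0 0 0 0 0.2; 0 0 0 0 0 0 0; 0 0 0 0 0 0 0; 0 0 0 0 0 0 0; 0 0 0 0 0 0 0' 70
python3 to.py 0.536 -0.256 0.038 84.5
```

```text
clock: 4.3
tool_pos: [0.5366, -0.257, 0.0396]
tcp_rot: [0.155, 3.137, -0.0]
force: [-0.5, 0.0, 4.3]
width: 0.0216
gripper_force: 68.5
shift [0.7 0.9 1.6] turn [-0.01  0.04 -0.14]
at [ 0.5366 -0.257   0.0396] force [-0.5  0.   4.3] width 0.0216 t 4.3
```

```bash
python3 -m jog '0 0 -10 0 0 0 0; 0 0 -25 0 0 0 0; 0 0 -45 0 0 0 0; 0 0 -65 0 0 0 0; 0 0 -85 0 0 0 0; 0 0 -100 0 0 0 0; 0 0 -110 0 0 0 0; 0 0 -110 0 0 0 0; 0 0 -110 0 0 0 0'
python3 to.py 0.611 -0.0185 0.15 84.5
```

```text
clock: 5.2
tool_pos: [0.536, -0.2566, 0.1487]
tcp_rot: [-0.155, -3.137, -0.001]
force: [0.1, 0.5, -2.4]
width: 0.0219
gripper_force: 68.5
shift [-51.2 244.3  -1.2] turn [ 0.03 -0.05 -0.14]
at [ 0.536  -0.2566  0.1487] force [ 0.1  0.5 -2.4] width 0.0219 t 5.2
```

```bash
python3 -m jog '-3 15 0 0 0 0 0; -9 43 0 0 0 0 0; -16 75 0 0 0 0 0; -23 110 0 0 0 0 0; -30 145 0 0 0 0 0; -38 180 0 0 0 0 0; -45 212 0 0 0 0 0; -49 234 0 0 0 0 0; -51 242 0 0 0 0 0; -51 244 0 0 0 0 0; -51 244 0 0 0 0 0; -51 244 0 0 0 0 0'
python3 to.py 0.611 -0.0185 0.125 84.5
python3 - <<'E'
from h import *
p=snap("side")
q=snap("top")
np.savez("hover.npz",ps=p[0],Ws=p[2],ds=p[1],pt=q[0],Wt=q[2],dt=q[1])
a=np.hstack([cv2.resize(x,None,fx=3,fy=3,interpolation=cv2.INTER_CUBIC) for x in(p[0][110:280,230:363],q[0][80:250,200:333])])
cv2.imwrite("pics/hov.png",a[...,::-1])
E
```

```text
clock: 6.4
tool_pos: [0.6108, -0.0201, 0.1491]
tcp_rot: [-0.156, -3.137, 0.0]
force: [-0.2, 0.6, -0.8]
width: 0.0217
gripper_force: 68.6
shift [-0.1  1.6 24.1] turn [-0.01 -0.03 -0.21]
at [ 0.6108 -0.0201  0.1491] force [-0.2  0.6 -0.8] width 0.0217 t 6.4
```

View pics/hov.png

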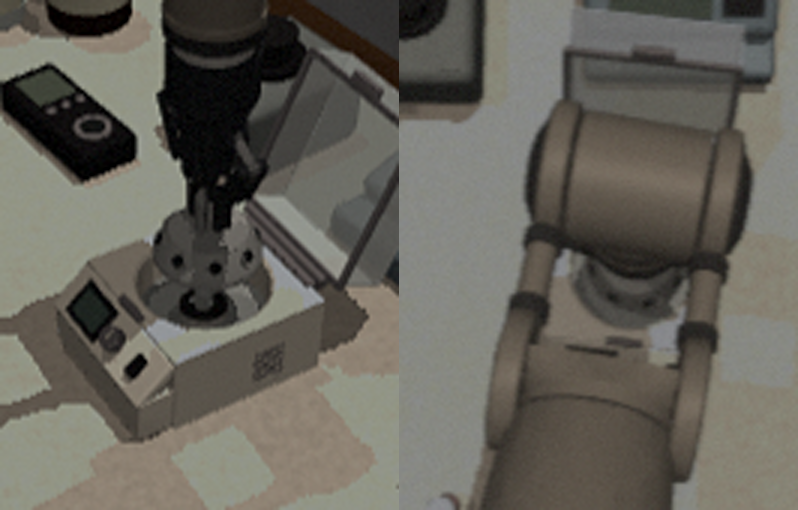

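The side view (left half) shows the rotor held level, at about (205,245), just above the spindle at (205,295). The top view (right half) shows only the rotor's front rim under the wrist. Next I'll measure its offset from the spindle in the same camera.

```bash
cat > fit.py <<'E'
from m import *
from scipy.optimize import least_squares
def cone(W,d,c,z0):
    Z=W[...,2]-z0
    k=(d>0)&box(W,c,.056)&(Z>.004)&(Z<.029)
    P=W[k]; P=P[np.hypot(*(P[:,:2]-c).T)>.03]
    f=lambda q:np.hypot(P[:,0]-q[0],P[:,1]-q[1])-(.047-.013*(P[:,2]-z0-q[2])/.032)
    r=least_squares(f,[*c,0],loss="soft_l1",f_scale=.002); return r.x.round(4),len(P),np.std(f(r.x)).round(4)
def plane(uv,n,z):
    m=vision.camera_model(n);K=m["intrinsics"];R=cv2.Rodrigues(np.array(m["rotation"],float))[0]
    r=np.c_[(uv-K[:2,2])/K[0,0],np.ones(len(uv))]@R.T; e=m["eye"]
    return (e+r*((z-e[2])/r[:,2])[:,None])[:,:2]
E
python3 - <<'E'
from fit import *
h=np.load("hover.npz"); t=sensors.state()["tool_pos"]
for n,s in(("top","t"),("side","s")):
    i=np.load(n+"0.npz")
    print(n,"cone hover",cone(h["W"+s],h["d"+s],t[:2],t[2]-.0396),"cone start",cone(i["W"],i["d"],np.array([.536,-.256]),0))
    c=np.array([.611,-.0175]); W=i["W"]; g=i["p"].mean(-1)
    k=(i["d"]>0)&box(W,c,.03); m=k&(g<75)
    v,u=np.nonzero(m); P=plane(np.c_[u,v].astype(float),n,.052); P=P[np.hypot(*(P-c).T)<.028]
    print("flange dark",len(P),P.mean(0).round(4),P.min(0),P.max(0),np.array(cv2.minEnclosingCircle(P.astype(np.float32))[0]).round(4))
    # bowl rim: housing-top bright region vs hole, as ellipse on z=.08 plane
    v,u=np.mgrid[:420,:560];Q=plane(np.c_[u.ravel(),v.ravel()].astype(float),n,.08).reshape(420,560,2)
    top=(np.abs(W[...,2]-.08)<.006)&(i["d"]>0)
    hole=(~top&(np.hypot(Q[...,0]-c[0],Q[...,1]-c[1])<.066)).astype(np.uint8)
    hole=cv2.morphologyEx(hole,cv2.MORPH_OPEN,np.ones((3,3),np.uint8))
    cs=max(cv2.findContours(hole,0,1)[0],key=cv2.contourArea)[:,0].astype(float)
    B=plane(cs,n,.08);print("rim",circ(B), B.min(0),B.max(0))
E
```

```text
top cone hover (array([ 0.6136, -0.0197,  0.0087]), 206, np.float64(0.002)) cone start (array([ 0.5388, -0.2554,  0.0083]), 322, np.float64(0.0023))
flange dark 154 [ 0.6105 -0.0171] [ 0.5897399  -0.03617381] [0.63346963 0.00163292] [ 0.6108 -0.0162]
rim (array([ 0.61197454, -0.01588398]), np.float64(0.057175178339913195)) [ 0.55556049 -0.07243083] [0.66939307 0.04075404]
side cone hover (array([ 0.6105, -0.0209,  0.0054]), 449, np.float64(0.0024)) cone start (array([ 0.5363, -0.2562,  0.0059]), 533, np.float64(0.0023))
flange dark 160 [ 0.6064 -0.022 ] [ 0.58313233 -0.04460214] [0.63154428 0.00458094] [ 0.6078 -0.0198]
rim (array([ 0.60707923, -0.02168414]), np.float64(0.055635067091736046)) [ 0.55098675 -0.07769034] [0.66355504 0.0341108 ]
```

```bash
python3 - <<'E'
from fit import *
f=lambda x,y:np.array([[(x+.5)/4.8-.5+235,(y+.5)/4.8-.5+120]])
for z in(0,.005):print("rotor",plane(f(587.5,371),"top",z),z)
print("bowl rim",plane(f(206,232),"top",.08),"flange",plane(f(206,239),"top",.052))
E
```

```text
rotor [[ 0.53913228 -0.25782339]] 0
rotor [[ 0.53882031 -0.25685211]] 0.005
bowl rim [[ 0.61254742 -0.01728771]] flange [[ 0.61195495 -0.01735215]]
```

```bash
python3 to.py 0.6097 -0.0172 0.118 84.5; python3 -m jog '1 1 3 0 0 0 0; 1 3 10 0 0 0 0; 1 3 20 0 0 0 0; 1 3 27 0 0 0 0; 1 3 30 0 0 0 0; 1 3 31 0 0 0 0; 1 3 31 0 0 0 0;1 3 31 0 0 0 0'
python3 to.py 0.6097 -0.0172 0.118 84.5; python3 - <<'E'
from h import *
s=sensors.state();print(s["force"],s["wrist_torque"],s["gripper_force"])
E
```

```text
shift [ 1.5  2.9 31.3] turn [-0.01 -0.01 -0.23]
at [ 0.6109 -0.0202  0.1493] force [ 0.1 -0.5 -1.1] width 0.0216 t 6.5
clock: 7.3
tool_pos: [0.6106, -0.016, 0.1186]
tcp_rot: [0.155, 3.137, -0.0]
force: [0.1, -0.7, -1.2]
width: 0.0222
gripper_force: 68.6
shift [ 0.8 -1.3  0.6] turn [ 0.    0.04 -0.14]
at [ 0.6106 -0.016   0.1186] force [ 0.1 -0.7 -1.2] width 0.0222 t 7.3
[ 0.06030482 -0.65326389 -1.19017208] [-0.01901033 -0.05642887  0.07015647] 68.64331126213074
```

```bash
J="python3 -m jog"; python3 -m jog '0.5 -0.5 2 0 0 0 0; 0.5 -0.5 4 0 0 0 0; 0.5 -0.5 6 0 0 0 0; 0.5 -0.5 7 0 0 0 0;0.5 -0.5 8 0 0 0 0;0.5 -0.5 8 0 0 0 0' | egrep 'pos|force|clock'
cat > s.py <<'E'
from h import *
F=[];P=[];T=[]
for i in range(1):
    s=sensors.state();F.append(s["force"]);P.append(s["tool_pos"]);T.append(s["wrist_torque"])
print("F",np.mean(F,0).round(2),"T",np.mean(T,0).round(3),"P",np.mean(P,0).round(4),s["clock"])
E
python3 s.py; python3 s.py
```

```text
clock: 7.9
tool_pos: [0.6098, -0.0164, 0.1101]
force: [0.1, -0.2, -1.8]
gripper_force: 68.6
F [ 0.15 -0.24 -1.83] T [ 0.005 -0.061  0.005] P [ 0.6098 -0.0164  0.1101] 7.9
F [ 0.15 -0.24 -1.83] T [ 0.005 -0.061  0.005] P [ 0.6098 -0.0164  0.1101] 7.9
```

```bash
python3 -m jog '0 0 1 0 0 0 0; 0 0 2 0 0 0 0; 0 0 3 0 0 0 0; 0 0 3 0 0 0 0' | egrep 'pos|force'; python3 -m jog '0 0 1 0 0 0 0; 0 0 2 0 0 0 0; 0 0 3 0 0 0 0; 0 0 3 0 0 0 0' | egrep 'pos|force'; python3 s.py
```

```text
tool_pos: [0.6098, -0.0164, 0.1071]
force: [-0.4, 0.5, -1.0]
gripper_force: 68.6
tool_pos: [0.6098, -0.0164, 0.1041]
force: [-0.8, -0.6, -1.4]
gripper_force: 68.6
F [-0.76 -0.63 -1.37] T [-0.032  0.034 -0.033] P [ 0.6098 -0.0164  0.1041] 8.7
```

```bash
python3 -m jog '0 0 1 0 0 0 0; 0 0 2 0 0 0 0; 0 0 3 0 0 0 0; 0 0 3 0 0 0 0' | egrep 'pos|force'; python3 s.py; python3 -m jog '0 0 0.5 0 0 0 0; 0 0 1 0 0 0 0; 0 0 1.5 0 0 0 0; 0 0 1.5 0 0 0 0' | egrep 'pos|force'; python3 s.py
```

```text
tool_pos: [0.6101, -0.0165, 0.1013]
force: [0.5, -0.7, -0.7]
gripper_force: 68.7
F [ 0.51 -0.69 -0.65] T [-0.035 -0.124  0.014] P [ 0.6101 -0.0165  0.1013] 9.1
tool_pos: [0.6103, -0.0165, 0.1003]
force: [0.3, -0.8, 3.8]
gripper_force: 68.7
F [ 0.27 -0.76  3.75] T [-0.097 -0.128  0.015] P [ 0.6103 -0.0165  0.1003] 9.5
```

```bash
python3 -m jog '0 0 0.5 0 0 0 0; 0 0 1 0 0 0 0; 0 0 1 0 0 0 0' | egrep 'pos|force'; python3 s.py; python3 -m jog '0 0 0.5 0 0 0 0; 0 0 1 0 0 0 0; 0 0 1 0 0 0 0' | egrep 'pos|force'; python3 s.py
```

```text
tool_pos: [0.6104, -0.0165, 0.0996]
force: [0.6, -0.7, 6.1]
gripper_force: 69.1
F [ 0.59 -0.75  6.13] T [-0.122 -0.107 -0.045] P [ 0.6104 -0.0165  0.0996] 9.8
tool_pos: [0.6107, -0.0165, 0.0991]
force: [-0.3, -0.8, 8.6]
gripper_force: 69.4
F [-0.27 -0.85  8.6 ] T [-0.093  0.051 -0.06 ] P [ 0.6107 -0.0165  0.0991] 10.1
```

```bash
python3 -m jog '0 0 0.5 0 0 0 0; 0 0 1 0 0 0 0; 0 0 1.5 0 0 0 0' | egrep 'pos|force'; python3 s.py; python3 -m jog '0 0 0.4 0 0 0 0; 0 0 0.8 0 0 0 0' | egrep 'pos|force'; python3 s.py
```

```text
tool_pos: [0.6107, -0.0165, 0.0978]
force: [-1.0, -0.3, 7.0]
gripper_force: 69.2
F [-0.99 -0.25  7.05] T [-0.073  0.039 -0.003] P [ 0.6107 -0.0165  0.0978] 10.4
tool_pos: [0.6101, -0.0165, 0.0958]
force: [1.5, -0.7, -2.0]
gripper_force: 68.5
F [ 1.52 -0.72 -1.99] T [-0.207 -0.288 -0.032] P [ 0.6101 -0.0165  0.0958] 10.6
```

```bash
python3 -m jog '0 0 0.5 0 0 0 0; 0 0 1 0 0 0 0; 0 0 1 0 0 0 0' | egrep 'pos|force'; python3 s.py; python3 -m jog '0 0 0.5 0 0 0 0; 0 0 1 0 0 0 0; 0 0 1.5 0 0 0 0;0 0 1.5 0 0 0 0' | egrep 'pos|force'; python3 s.py
```

```text
tool_pos: [0.6093, -0.0163, 0.0932]
force: [3.0, -1.3, -7.5]
gripper_force: 68.8
F [ 2.98 -1.33 -7.46] T [-0.186 -0.54  -0.   ] P [ 0.6093 -0.0163  0.0932] 10.9
tool_pos: [0.6097, -0.0163, 0.0929]
force: [0.9, -0.9, -5.9]
gripper_force: 69.0
F [ 0.91 -0.94 -5.94] T [-0.174 -0.322 -0.061] P [ 0.6097 -0.0163  0.0929] 11.3
```

```bash
python3 -m jog '0 0 0.5 0 0 0 0; 0 0 1 0 0 0 0; 0 0 1.5 0 0 0 0;0 0 1.5 0 0 0 0' | egrep 'pos|force'; python3 s.py; python3 -m jog '0 0 0.5 0 0 0 0; 0 0 1 0 0 0 0; 0 0 1.5 0 0 0 0;0 0 1.5 0 0 0 0' | egrep 'pos|force'; python3 s.py
```

```text
tool_pos: [0.6098, -0.0163, 0.0917]
force: [0.3, 0.5, -1.7]
gripper_force: 69.5
F [ 0.32  0.51 -1.68] T [ 0.004 -0.062 -0.027] P [ 0.6098 -0.0163  0.0917] 11.7
tool_pos: [0.61, -0.0163, 0.0916]
force: [-4.5, 0.7, 8.8]
gripper_force: 70.4
F [-4.46  0.71  8.76] T [0.163 0.616 0.018] P [ 0.61   -0.0163  0.0916] 12.1
```

```bash
python3 -m jog '0 0 0.5 0 0 0 0; 0 0 1 0 0 0 0; 0 0 1 0 0 0 0' | egrep 'pos|force'; python3 -m jog '0 0 -0.6 0 0 0 0; 0 0 -1.2 0 0 0 0; 0 0 -1.8 0 0 0 0;0 0 -2.4 0 0 0 0;0 0 -2.4 0 0 0 0' | egrep 'pos|force'; python3 s.py
```

```text
tool_pos: [0.61, -0.0163, 0.0916]
force: [-5.9, 0.7, 15.2]
gripper_force: 71.0
tool_pos: [0.6099, -0.0163, 0.0916]
force: [-2.4, 0.9, 3.9]
gripper_force: 70.2
F [-2.45  0.86  3.91] T [ 0.158  0.262 -0.   ] P [ 0.6099 -0.0163  0.0916] 12.9
```

```bash
python3 -m jog '0 0 -0.3 0 0 0 0; 0 0 -0.6 0 0 0 0; 0 0 -0.9 0 0 0 0;0 0 -1.2 0 0 0 0; 0 0 -1.5 0 0 0 0' | egrep 'pos|force'; python3 s.py;  python3 -m jog '0 0 -0.3 0 0 0 0; 0 0 -0.6 0 0 0 0; 0 0 -0.9 0 0 0 0' | egrep 'pos|force'; python3 s.py
```

```text
tool_pos: [0.6098, -0.0165, 0.0925]
force: [0.8, -0.9, -3.6]
gripper_force: 69.3
F [ 0.84 -0.86 -3.56] T [-0.046 -0.162 -0.006] P [ 0.6098 -0.0165  0.0925] 13.4
tool_pos: [0.6096, -0.0164, 0.0931]
force: [2.4, -0.6, -9.4]
gripper_force: 68.8
F [ 2.44 -0.61 -9.41] T [-0.172 -0.364  0.022] P [ 0.6096 -0.0164  0.0931] 13.7
```

```bash
python3 -m jog '0 0 -0.2 0 0 0 0; 0 0 -0.3 0 0 0 0; 0 0 -0.3 0 0 0 0' | egrep 'pos|force'; python3 s.py
```

```text
tool_pos: [0.6095, -0.0164, 0.0935]
force: [1.4, -0.9, -12.3]
gripper_force: 68.9
F [  1.39  -0.9  -12.32] T [-0.157 -0.377  0.   ] P [ 0.6095 -0.0164  0.0935] 14.0
```

```bash
python3 -m jog '0 0 0 0 0 0 0; 0 0 0 0 0 0 0' | egrep 'pos|force:'; python3 -m jog '0 0 0 0 0 0 0; 0 0 0 0 0 0 0' | egrep 'pos|force:';python3 -m jog '0 0 0 0 0 0 0; 0 0 0 0 0 0 0' | egrep 'pos|force:'; python3 s.py
```

```text
tool_pos: [0.6096, -0.0164, 0.0936]
force: [2.8, -0.5, -13.1]
gripper_force: 69.0
tool_pos: [0.6096, -0.0164, 0.0938]
force: [2.1, -1.2, -13.1]
gripper_force: 69.0
tool_pos: [0.6097, -0.0164, 0.0939]
force: [1.0, -1.7, -14.0]
gripper_force: 69.0
F [  0.99  -1.74 -14.03] T [-0.133 -0.39   0.014] P [ 0.6097 -0.0164  0.0939] 14.6
```

```bash
python3 -m jog '0 0 0.2 0 0 0 0; 0 0 0.3 0 0 0 0; 0 0 0.3 0 0 0 0' | egrep 'pos|force:'; python3 -m jog '0 0 0 0 0 0 0; 0 0 0 0 0 0 0;0 0 0 0 0 0 0' | egrep 'force:';python3 s.py; python3 -m jog '0 0 0.3 0 0 0 0; 0 0 0.6 0 0 0 0; 0 0 0.9 0 0 0 0; 0 0 1.2 0 0 0 0; 0 0 1.5 0 0 0 0; 0 0 1.8 0 0 0 0; 0 0 2.1 0 0 0 0;0 0 2.4 0 0 0 0; 0 0 2.4 0 0 0 0' | egrep 'pos|force:';python3 s.py
```

```text
tool_pos: [0.6098, -0.0163, 0.0939]
force: [1.3, -0.9, -12.8]
gripper_force: 69.2
force: [0.5, -0.1, -12.5]
gripper_force: 69.2
F [  0.49  -0.1  -12.54] T [-0.089 -0.179  0.001] P [ 0.6098 -0.0164  0.0938] 15.2
tool_pos: [0.6101, -0.0163, 0.0918]
force: [0.0, -0.6, -2.4]
gripper_force: 70.6
F [ 0.04 -0.55 -2.41] T [-0.007 -0.017  0.033] P [ 0.6101 -0.0163  0.0918] 16.1
```

```bash
python3 -m jog '0 0 0.4 0 0 0 0; 0 0 0.7 0 0 0 0; 0 0 0.7 0 0 0 0' | egrep 'pos|force:';python3 s.py
```

```text
tool_pos: [0.6102, -0.0163, 0.0916]
force: [-1.8, -0.4, 4.8]
gripper_force: 70.9
F [-1.76 -0.4   4.81] T [0.013 0.297 0.023] P [ 0.6102 -0.0163  0.0916] 16.4
```

```bash
python3 -m jog '0 0 0 0 0 0 0; 0 0 0 0 0 0 0' 20 | egrep 'force:'; python3 -m jog '0 0 0 0 0 0 0.35; 0 0 0 0 0 0 0.5; 0 0 0 0 0 0 0.6; 0 0 0 0 0 0 0.6;0 0 0 0 0 0 0.6'; python3 s.py
```

```text
force: [-0.9, 0.2, 5.0]
gripper_force: 70.9
clock: 17.1
tool_pos: [0.6098, -0.0164, 0.0906]
tcp_rot: [-0.155, -3.138, -0.0]
force: [0.0, -0.3, 0.7]
width: 0.0513
gripper_force: 0.0
F [ 0.01 -0.27  0.74] T [-0.004  0.005  0.005] P [ 0.6098 -0.0164  0.0906] 17.1
```

```bash
python3 -m jog '0 0 -5 0 0 0 0.6; 0 0 -15 0 0 0 0.6; 0 0 -35 0 0 0 0.6; 0 0 -60 0 0 0 0.6; 0 0 -90 0 0 0 0.6; 0 0 -120 0 0 0 0.6; 30 40 -140 0 0 0 0.6; 70 80 -140 0 0 0 0.6;110 120 -140 0 0 0 0.6;140 160 -140 0 0 0 0.6; 150 200 -140 0 0 0 0.6; 150 220 -140 0 0 0 0.6'; python3 -m jog '0 20 0 0 0 0 0.6; 0 50 0 0 0 0 0.6; 0 80 0 0 0 0 0.6; 0 110 0 0 0 0 0.6; 0 130 0 0 0 0 0.6; 0 140 0 0 0 0 0.6; 0 140 0 0 0 0 0.6; 0 140 0 0 0 0 0.6'
python3 - <<'E'
from fit import *
a=[]
for n in("top","side"):
    p,d,W,*_=snap(n); z=np.load(n+"0.npz"); c=np.array([.6105,-.017]); Z=W[...,2]
    k=(d>0)&box(W,c,.04)&(Z>.108);print(n,"knob top z",np.percentile(Z[k],[50,90]),W[k].mean(0))
    k=(d>0)&box(W,c,.031)&(Z>.074)&(Z<.095);P=W[k];A=np.c_[P[:,:2]-c,np.ones(len(P))];s=np.linalg.lstsq(A,P[:,2],rcond=None)[0];print("topface slope,z",s.round(4),len(P))
    a.append(p)
    df=np.abs(p.astype(int)-z["p"]).sum(-1); 
b=np.hstack([cv2.resize(a[1],(400,300)),cv2.resize(a[0],(400,300))]);c=np.hstack([cv2.resize(a[1][150:280,210:383],(400,300)),cv2.resize(a[0][100:230,192:365],(400,300))])
cv2.imwrite("pics/end.png",np.vstack([b,c])[...,::-1])
E
```

```text
clock: 18.3
tool_pos: [0.4802, 0.2203, 0.2324]
tcp_rot: [0.151, 3.137, 0.002]
force: [0.4, -0.5, 0.3]
width: 0.0514
gripper_force: 0.0
clock: 19.1
tool_pos: [0.496, 0.3559, 0.231]
tcp_rot: [0.155, 3.138, -0.0]
force: [-0.2, 0.4, -0.2]
width: 0.0513
gripper_force: 0.0
top knob top z [0.11892126 0.12141805] [ 0.61161909 -0.0158054   0.11881319]
topface slope,z [ 0.012  -0.0061  0.0842] 312
side knob top z [0.11725746 0.11997097] [ 0.6076625  -0.0200373   0.11585691]
topface slope,z [0.0022 0.0043 0.0839] 234
```

View pics/end.png

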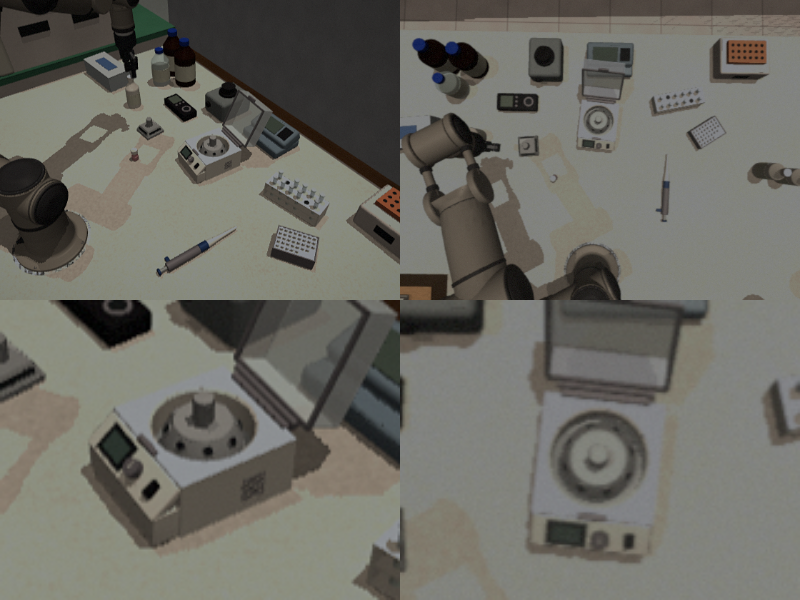

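The rotor sits centred in the bowl, at about (205,430) and (598,455) in the enlarged crops. Its top face is at 84 mm (52 + 32) and level, the bystanders are where they were, and the arm is clear.

```bash
python3 -c "
from cell import job;print(job.finish_job())"
```

```text
the job is handed in; nothing more can be done
None
```

The tube rotor is seated level on the flange and latched: it held a slowly rising pull of 12 to 14 N for over half a second. It was then released, and the job was handed in at about 19 s; the highest downward force I read on the wrist was about 15 N.

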